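Show a vial's base to the inspection camera

TASK

Swing the inspection camera round on its stiff arm until the arm's pointer stands at the green mark on the stand's base, and let go of it. Then take the red-capped vial out of the blue rack, leaving the other two standing in their wells, and hold it up in front of the lens, its middle level with the lens and 9 cm straight out from the lens face, leaning about 35 degrees from upright so that its base tips toward the lens and its cap away from it. Finish with the gripper still holding the vial there, still and touching nothing else.

Things in the scene. Friction and masses are not known exactly. Their poses are not given: they have to be found in the camera images.
- camera_stand: Fixed camera stand: dark round base, 112 mm diameter, 16 mm thick; origin at the centre of its underside on the bench, z up on the pivot axis of the swing arm. A green mark on the rim of the base's top lies in the stand's own -y direction; short white ticks are 0.35 rad apart either side.
- camera_arm (a joint): Swing of the camera arm about the stand's axis, rad: 0 when arm and white pointer (on the black hub under it) stand over the green mark, the arm along the stand's -y and the lens looking along its -x. Positive is anticlockwise from above; starts negative, range -1.6 to 0.6, no stop at the mark. Stiff (0.5 N m, 3.5 N at the knob), stays where left. Arm: 13 mm bar at 170 mm height; post top 185 mm
- knob (a point): Centre of the top of the orange upright round knob on the camera, 16 mm diameter, 45 mm tall; its top is 236 mm above the bench, the camera body's top 191 mm. It is 150 mm out from the pivot axis, above the arm's line. Axes of the arm: x points backward from where the lens looks, y from the camera back to the pivot, z up.
- lens (a point): Centre of the front face of the camera's lens (black barrel 38 mm diameter with a blue ring), 170 mm above the bench, 40 mm in front of the knob's axis. The white camera body is 52 x 46 x 42 mm. The lens looks along this point's -x, level; z up.
- focus (a point): Point in the air 90 mm straight in front of the lens face, 170 mm above the bench; it moves with the arm. Axes as those of the lens: +x points to the lens. The vial's middle belongs here at the end.
- vial_rack: Fixed blue rack, 56 x 180 x 22 mm, origin at the centre of its underside; three wells in a row along its y at -60, 0 and +60 mm, 27 mm diameter, 16 mm deep (floor 6 mm above the bench), one vial in each, in any order.
- vial_red: The vial to show: amber glass with yellow label and RED cap, 23 mm diameter, 54 mm tall, about 40 g, standing in a well (top 60 mm above the bench). Origin at the centre of its base, z up through the cap. The body is 23 mm wide; the cap, 19 mm wide, takes the top 15 mm.
- vial_mid (a point): Middle of the red-capped vial, on its axis 27 mm above its base.
- vial_black: Vial with BLACK cap, 24 mm diameter, 52 mm tall, in another well; origin at the centre of its base, z up. Stays there.
- vial_white: Vial with WHITE cap, 22 mm diameter, 46 mm tall, in another well; origin at the centre of its base, z up. Stays there.

How it is judged:
By the outcome, as a careful person would: the job done as asked, in the order asked, and still so for the second after the job is handed in, while the arm keeps its last pose, push and grip.
It also fails if it takes over 51 s, if anything falls off the work surface, if the arm or the gripper's body presses on something with over 40 N, if the wrist force passes 120 N, or if a joint passes its speed limit or range.

ROBOT

A 6-joint arm with a two-finger parallel gripper is mounted at the origin on a cart in front of the work surface, level with it; the furniture and walls round the work are solid. World frame = base frame: x ahead of the robot, y to its left, z up, the work surface at z = 0. Lengths are in m, angles in rad, forces in N, time in s.
With the tool pointing down it reaches from about 0.3 to 0.875 m from the base axis. Payload 6.4 kg.
Tool frame: the origin (TCP) lies midway between the tips of the shut fingers; the grasp point (between the pads) lies 19 mm behind it; z points along the fingers, y is the line along which they close (so a half turn about z gives the same grasp; the last joint's range is limited). The gripper opens to 88 mm and grips with 3 to 60 N. Pads are 18 mm wide; open, the fingers measure 123 mm over their backs; the gripper's body (75 mm by 187 mm) begins 45 mm behind the grasp point.
Start: joints at [-1.45, 0.181, 1.607, -0, 1.354, -0.206], TCP at [0.185, -0.545, 0.239] pointing down, gripper open.
Joint ranges: [-2.99, 2.99], [-0.89, 2.07], [0.3, 2.58], [-1.14, 4.28], [0, 2.63], [-3.12, 3.12]. Speed limits (rad/s): [2.57, 2.57, 3.01, 3.14, 3.14, 3.14].

INTERFACE

Orientations are given as [roll, pitch, yaw] about the fixed x, y, z axes, in that order (R = Rz(yaw) Ry(pitch) Rx(roll)).
In Python, from station import state, optics, ctrl, finder gives the robot as it stands. The module is installed in compiled form; this text tells all that it offers.
- The arm moves only by the tool move_arm, never from a script. Its argument "rows" is a list of rows, each an object with "offset": the shift along the world's x, y, z scaled (see below), a list of three; "twist": the turn, a rotation vector about the world's x, y, z scaled (see below), a list of three; "claw": the gripper command: -1 is shut, 1 is fully open, values between are in proportion. In form: [{"offset": [x, y, z], "twist": [ax, ay, az], "claw": claw}, ...]. A call has 1 to 12 rows; each row is the pose to reach, as a shift and turn from the pose commanded when the call began; what a row does not reach only later rows make up. The controller multiplies each number of a shift by 1 m and each number of a turn by 30 degrees. A row lasts 1/12 s, in which the tool goes at most 41.7 mm and 7.16 degrees, less where a joint would pass 70% of its speed; a pose out of reach is approached as far as the arm can. A call with a number of a shift or a turn outside -1 to 1 is refused whole. A call with a gripper value outside its range is refused whole. The fingers move at their own pace and stop on an object; the grip force is fixed at half the most. Time passes only in rows, so rows that repeat a pose let the fingers close. It gives the time, the measured TCP pose, the force, the opening and the grip force at its end, in the units of the state.
- state(): the state, without advancing time (a new reading comes with each control period).
- optics.snapshot(name): name is "scene" or "top" or "wrist"; returns the picture (480x640x3 uint8, blue, green, red); there is no depth.
- optics.camera_params(name): a dict with "fx", "fy", "cx", "cy" (pixels), "k1" (the pictures are not rectified: a ray, as slopes to the right and down, at radius r is drawn at 1 + k1 r^2 times it, then the intrinsics apply), "camera_from_world" (4x4, takes a point from world to camera coordinates); the wrist camera has in their place "hand_eye" (4x4, takes a point from camera to tool coordinates, whose origin is the TCP and whose axes are the flange's). Camera axes: x right, y down, z forward; pixel columns grow to the right and rows downward; lengths in m; the calibration is good to about 2 mm. A picture is of the moment at which its call begins: read the wrist's pose just before it. camera_params takes no time and is no camera call.
- ctrl.close_job(): hands the job in; it is judged then, once.
Trained networks look in the newest picture that a camera, given by its name, has taken for a name from the list of things; names that differ only in an ending like _2 or _b are one class to them, and where a whole thing is asked for, a point or a joint stands for the part that bears it (a point fixed in the world has none). Each returns a list of dicts, best first, with "score" (0 to 1); they miss things now and then, are a little off and sometimes report something else, mostly with a low value. They report only what shows in the picture. A call takes as long as a camera call.
- finder.regions_of(target, camera): "pixels" (480x640 bool, what is visible of it) and "box" ([left, top, width, height] in pixels, round what is visible of it).
- finder.tip_of(target, camera): "pixel" ([column, row] in pixels: a listed point, or the origin of a listed thing).
The state is a dict: "t": time; "q": joint angles; "joint_velocities": joint speeds; "effort": joint torques, N m; "tcp_pos": TCP position; "orientation": TCP orientation; "ft_force": force on the tool from outside, world axes, zero at the start; "torque": the same for the moment, N m; "opening": finger opening in m; "finger_force": force on a finger pad.
Only numpy, scipy, OpenCV 4.12 (cv2) and the standard library are available. Lean on these libraries where they do the work, as an engineer would, in place of code of your own. Each camera call takes 0.05 s, during which the arm holds its last target. There are 200 camera calls.

## Working session

There is one attempt and no reset: what is moved stays moved. The work goes in short steps, Python scripts to look and compute and a tool call to move; the robot and the scene stay as the last step left them, time stands still between calls to the robot, and variables do not carry over. Pictures are saved under pics/ and viewed, at most 10 in all, crops included, and the job is handed in when it is done.

Besides the shell and the picture viewer there is one more tool, called after "Call:" as a command line: name --argument value ..., lists and objects as JSON in quotes. move_arm: Moves the arm, as the interface text tells. Its arguments: {"type":"object","properties":{"rows":{"type":"array","items":{"type":"object","properties":{"offset":{"type":"array","items":{"type":"number","minimum":-1,"maximum":1}},"twist":{"type":"array","items":{"type":"number","minimum":-1,"maximum":1}},"claw":{"type":"number"}}}}},"required":["rows"]}

```bash
mkdir -p pics
cat > h.py <<'E'
import numpy as np,cv2
from station import state,optics,ctrl,finder
def unproj(cam,px,z):
    p=optics.camera_params(cam)
    d=np.array([(px[0]-p['cx'])/p['fx'],(px[1]-p['cy'])/p['fy']])
    u=d.copy()
    for _ in range(20): u=d/(1+p['k1']*(u@u))
    if 'camera_from_world' in p: T=np.linalg.inv(p['camera_from_world'])
    else:
        from scipy.spatial.transform import Rotation as R
        s=state();W=np.eye(4);W[:3,:3]=R.from_euler('xyz',s['orientation']).as_matrix();W[:3,3]=s['tcp_pos'];T=W@np.array(p['hand_eye'])
    r=T[:3,:3]@np.array([u[0],u[1],1]);o=T[:3,3]
    return o+r*(z-o[2])/r[2]
E
python3 - <<'E'
from h import *
s=state();print(s['t'],s['tcp_pos'],s['orientation'],s['opening'])
H={'camera_stand':0,'knob':.236,'lens':.17,'vial_red':.006,'vial_mid':.033,'vial_black':.006,'vial_white':.006,'vial_rack':0,'focus':.17}
for c in ['scene','top']:
    im=optics.snapshot(c);cv2.imwrite(f'pics/{c}0.png',im)
    print(c,np.round(np.linalg.inv(optics.camera_params(c)['camera_from_world']),3).tolist())
    for n,z in H.items():
        for r in finder.tip_of(n,c)[:2]: print(c,n,np.round(r['score'],2),np.round(r['pixel']),np.round(unproj(c,r['pixel'],z),3))
print(state()['t'])
E
```

```text
0.0 [ 0.18451869 -0.54402413  0.23782878] [-3.13989089e+00 -3.37057198e-04  3.26775330e-01] 0.0882990210549724
scene [[-0.822, -0.344, 0.454, 0.045], [-0.57, 0.506, -0.648, 0.677], [-0.006, -0.791, -0.612, 0.806], [0.0, 0.0, 0.0, 1.0]]
scene camera_stand 0.4 [410. 235.] [ 0.479 -0.327  0.   ]
scene knob 0.74 [314. 250.] [0.458 0.087 0.236]
scene lens 0.89 [312. 292.] [0.447 0.11  0.17 ]
scene vial_red 0.52 [391. 248.] [ 0.488 -0.253  0.006]
scene vial_mid 0.52 [411. 235.] [ 0.46  -0.288  0.033]
scene vial_mid 0.48 [394. 235.] [ 0.492 -0.267  0.033]
scene vial_black 0.64 [413. 236.] [ 0.468 -0.318  0.006]
scene vial_white 0.72 [376. 256.] [ 0.501 -0.209  0.006]
scene vial_white 0.63 [314. 251.] [ 0.624 -0.147  0.006]
scene vial_rack 0.74 [391. 252.] [ 0.485 -0.248  0.   ]
top [[-0.02, -0.997, 0.078, 0.427], [-1.0, 0.02, -0.008, -0.03], [0.006, -0.078, -0.997, 1.163], [0.0, 0.0, 0.0, 1.0]]
top camera_stand 0.61 [244. 209.] [0.602 0.155 0.   ]
top knob 0.8 [262. 255.] [0.471 0.081 0.236]
top lens 0.73 [250. 268.] [0.446 0.117 0.17 ]
top lens 0.58 [246. 211.] [0.574 0.124 0.17 ]
top vial_mid 0.57 [404. 249.] [ 0.489 -0.251  0.033]
top vial_black 0.4 [430. 254.] [ 0.477 -0.323  0.006]
top vial_white 0.54 [384. 243.] [ 0.506 -0.206  0.006]
top vial_rack 0.58 [407. 251.] [ 0.486 -0.264  0.   ]
1.0
```

View pics/scene0.png

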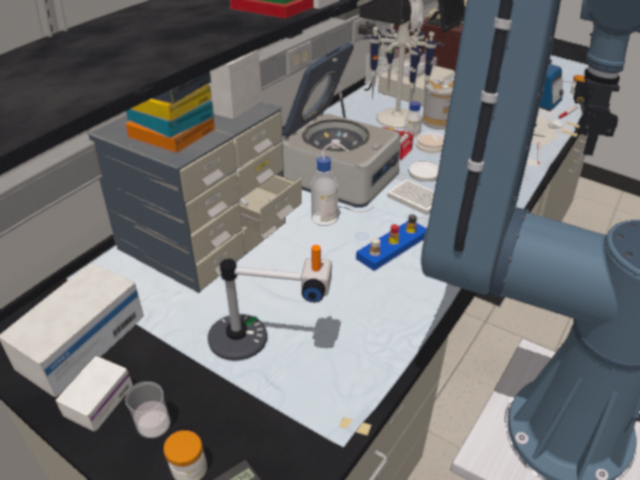

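View pics/top0.png

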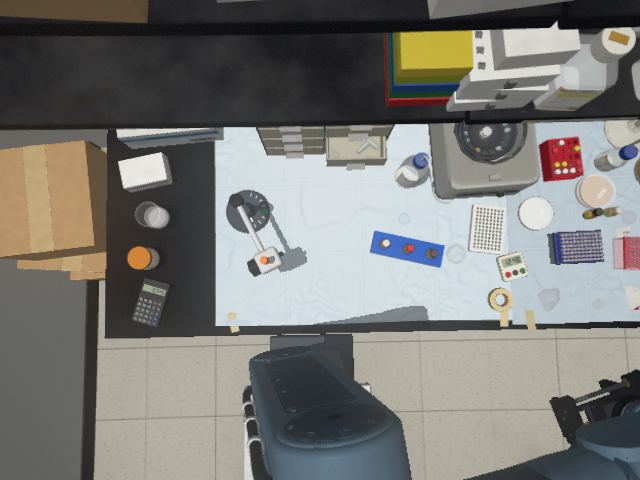

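The scene view shows the stand base at about (237,337) with the knob at (316,258). The top view shows the base at about (248,211), the green mark near (264,211), and the red cap at about (408,248). Next I'll measure the base and mark by colour.

Run:
```python
from h import *
B={'top':(215,180,70,100),'scene':(200,240,140,125)}
ims=[]
for c,(x,y,w,h) in B.items():
    im=cv2.imread(f'pics/{c}0.png')[y:y+h,x:x+w]; hsv=cv2.cvtColor(im,cv2.COLOR_BGR2HSV)
    g=cv2.inRange(hsv,(45,80,30),(85,255,255)); ys,xs=np.nonzero(g)
    m=(xs.mean()+x,ys.mean()+y);print(c,'green',len(xs),m,unproj(c,m,.016))
    o=cv2.inRange(hsv,(5,150,120),(20,255,255));ys,xs=np.nonzero(o);print('knob',len(xs),(xs.mean()+x,ys.mean()+y),'top row',ys.min()+y)
    ims.append(cv2.resize(im,(400,int(400*h/w)),interpolation=cv2.INTER_CUBIC))
    k=cv2.cvtColor(cv2.imread(f'pics/{c}0.png'),cv2.COLOR_BGR2HSV)
    if c=='top':
        r=cv2.inRange(k[235:262,400:420],(0,150,60),(4,255,255))|cv2.inRange(k[235:262,400:420],(174,150,60),(180,255,255));ys,xs=np.nonzero(r);m=(xs.mean()+400,ys.mean()+235);print('red',len(xs),m,unproj(c,m,.058))
H=max(i.shape[0] for i in ims)
cv2.imwrite('pics/crop.png',np.hstack([cv2.copyMakeBorder(i,0,H-i.shape[0],0,0,0) for i in ims]))
for c in B:
    r=finder.regions_of('camera_stand',c)
    for q in r[:1]:
        ys,xs=np.nonzero(q['pixels']);print(c,q['box'],q['score'])
```

```text
top green 28 (np.float64(262.39285714285717), np.float64(211.0)) [0.59478086 0.10589694 0.016     ]
knob 34 (np.float64(263.29411764705884), np.float64(259.5)) top row 257
red 0 (np.float64(nan), np.float64(nan)) [nan nan nan]
scene green 59 (np.float64(249.96610169491527), np.float64(321.01694915254234)) [0.59497543 0.10587106 0.016     ]
knob 195 (np.float64(315.5948717948718), np.float64(257.6102564102564)) top row 245
top [226.0, 189.2, 56.8, 85.2] 0.89
scene [220.4, 246.0, 110.8, 94.7] 0.75<stdin>:12: RuntimeWarning: Mean of empty slice.
  ret = ret.dtype.type(ret / rcount)
```

View pics/crop.png

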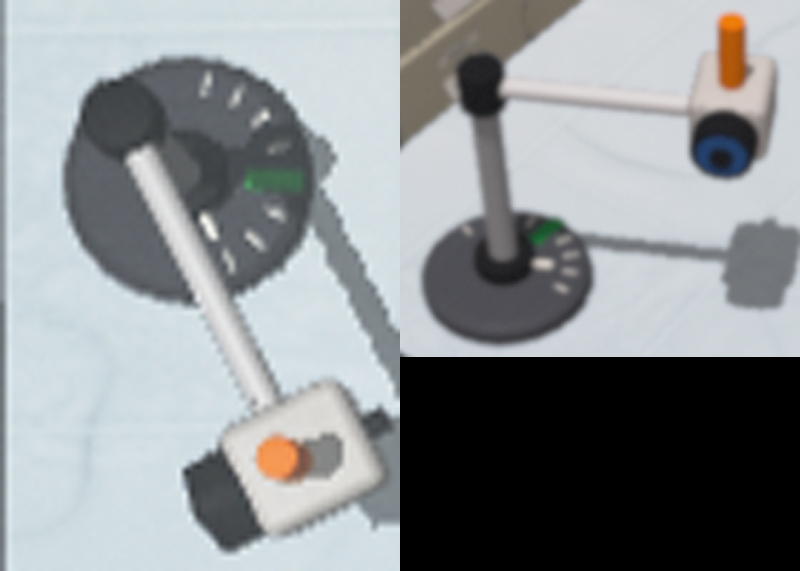

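The crops show the base centre at about (248,211.5), the post top at about (236.3,200.5) and the knob top at about (263.6,260) in the top view. The knob top in the scene view is at about (256+0.36..., ~(316,247)).

Run:
```python
from h import *
P=unproj('top',(248.1,211.5),.016);Q=unproj('top',(236.4,200.6),.185);K=unproj('top',(263.6,260),.236);K2=unproj('scene',(315.9,248),.236);P2=unproj('scene',(200+.35*107.5,240+.35*276),.01)
G=np.array([.5949,.1059,.016])
print(P,Q,K,K2,P2)
for p in (P,Q,(P+Q)/2):
  print(np.hypot(*(K-p)[:2]),np.degrees(np.arctan2(*(K-p)[1::-1])),np.hypot(*(G-p)[:2]),np.degrees(np.arctan2(*(G-p)[1::-1])))
```

```text
[0.59417444 0.1424689  0.016     ] [0.59403276 0.14230306 0.185     ] [0.46095586 0.0783297  0.236     ] [0.45901192 0.08105538 0.236     ] [0.59210059 0.14625594 0.01      ]
0.14785474366856835 -154.29112225914045 0.036576094981795426 -88.86334625521225
0.14765517483206508 -154.32525352505047 0.03641339096611619 -88.63528128320235
0.14775495269624178 -154.3081763670386 0.03649467069532246 -88.74956796428285
```

Call:
move_arm --rows '[{"offset": [0.02,0,0.06],"twist": [0,0,0],"claw": 1},{"offset": [0.275,0.623,0.07],"twist": [0,0,0.24],"claw": 1},{"offset": [0.275,0.623,0.07],"twist": [0,0,0.24],"claw": 1},{"offset": [0.275,0.623,0.07],"twist": [0,0,0.24],"claw": 1},{"offset": [0.275,0.623,0.07],"twist": [0,0,0.24],"claw": 1},{"offset": [0.275,0.623,0.07],"twist": [0,0,0.24],"claw": 1},{"offset": [0.275,0.623,0.07],"twist": [0,0,0.24],"claw": 1},{"offset": [0.275,0.623,0.07],"twist": [0,0,0.24],"claw": 1},{"offset": [0.275,0.623,0.07],"twist": [0,0,0.24],"claw": 1},{"offset": [0.275,0.623,0.07],"twist": [0,0,0.24],"claw": 1},{"offset": [0.275,0.623,0.07],"twist": [0,0,0.24],"claw": 1},{"offset": [0.275,0.623,0.07],"twist": [0,0,0.24],"claw": 1}]'

```text
t: 2.1
tcp_pos: [0.3755, -0.1206, 0.2994]
orientation: [3.14, -0.001, 0.452]
ft_force: [0.5, -0.5, 0.3]
opening: 0.0884
finger_force: 0.0
```

Call:
move_arm --rows '[{"offset": [0.075,0.182,0],"twist": [0,0,0],"claw": 1},{"offset": [0.075,0.182,0],"twist": [0,0,0],"claw": 1},{"offset": [0.075,0.182,0],"twist": [0,0,0],"claw": 1},{"offset": [0.075,0.182,0],"twist": [0,0,0],"claw": 1},{"offset": [0.075,0.182,0],"twist": [0,0,0],"claw": 1},{"offset": [0.075,0.182,0],"twist": [0,0,0],"claw": 1},{"offset": [0.075,0.182,0],"twist": [0,0,0],"claw": 1}]'

```text
t: 2.68
tcp_pos: [0.4501, 0.0609, 0.2987]
orientation: [-3.141, 0.001, 0.456]
ft_force: [0.4, -0.2, 0.0]
opening: 0.0882
finger_force: 0.0
```

Run:
```python
from h import *
s=state();print(s['t'],s['tcp_pos'],s['orientation'],s['q'])
im=optics.snapshot('wrist');cv2.imwrite('pics/w1.png',im)
for n,z in {'knob':.236,'lens':.17,'camera_stand':0}.items():
    for r in finder.tip_of(n,'wrist')[:2]: print(n,r['score'],r['pixel'],unproj('wrist',r['pixel'],z))
```

```text
2.6833 [0.45013534 0.06092418 0.29873283] [-3.14146867e+00  6.12166788e-04  4.56408586e-01] [-1.27637988e-01 -1.47598465e-01  1.81877540e+00 -2.35290426e-04
  1.47099478e+00  9.86773302e-01]
knob 0.96 [307.8, 226.6] [0.46159857 0.07570584 0.236     ]
lens 0.57 [259.6, 207.9] [0.44325088 0.11336935 0.17      ]
camera_stand 0.65 [315.3, 56.8] [0.59760347 0.1407654  0.        ]
```

View pics/w1.png

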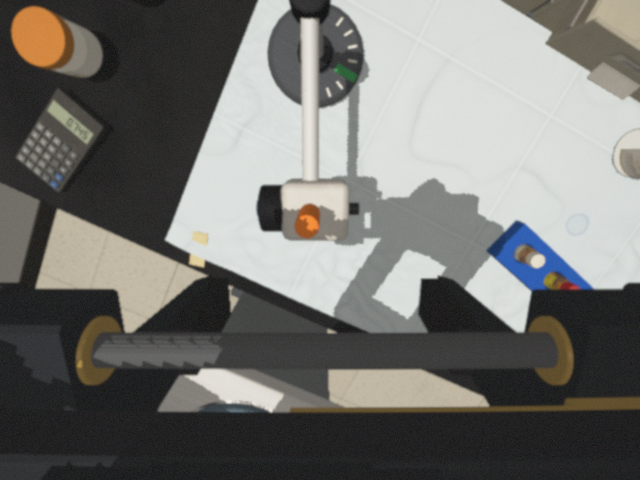

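The wrist view shows the knob at (308,227) between the fingers, the green mark at (345,73), the base at (315,54), and the red vial at the lower right.

Call:
move_arm --rows '[{"offset": [0.0105,0.016,0],"twist": [0,0,0],"claw": 1},{"offset": [0.0105,0.016,-0.03],"twist": [0,0,0],"claw": 1},{"offset": [0.0105,0.016,-0.06],"twist": [0,0,0],"claw": 1},{"offset": [0.0105,0.016,-0.08],"twist": [0,0,0],"claw": 1},{"offset": [0.0105,0.016,-0.095],"twist": [0,0,0],"claw": 1},{"offset": [0.0105,0.016,-0.095],"twist": [0,0,0],"claw": 0},{"offset": [0.0105,0.016,-0.095],"twist": [0,0,0],"claw": -0.4},{"offset": [0.0105,0.016,-0.095],"twist": [0,0,0],"claw": -0.5},{"offset": [0.0105,0.016,-0.095],"twist": [0,0,0],"claw": -0.5},{"offset": [0.0105,0.016,-0.095],"twist": [0,0,0],"claw": -0.5}]'

```text
t: 3.72
tcp_pos: [0.4615, 0.0752, 0.2053]
orientation: [3.14, -0.002, 0.452]
ft_force: [0.5, -0.5, -1.5]
opening: 0.057
finger_force: 0.0
```

Run:
```python
from h import *
s=state();print(s['t'],s['tcp_pos'],s['orientation'],s['ft_force'],s['opening'])
im=optics.snapshot('wrist');cv2.imwrite('pics/w2.png',im)
```

```text
3.7167 [0.46154075 0.07520193 0.20528312] [ 3.14023821e+00 -2.18055768e-03  4.52024725e-01] [ 0.48429478 -0.468897   -1.52811005] 0.05702175083440299
```

View pics/w2.png

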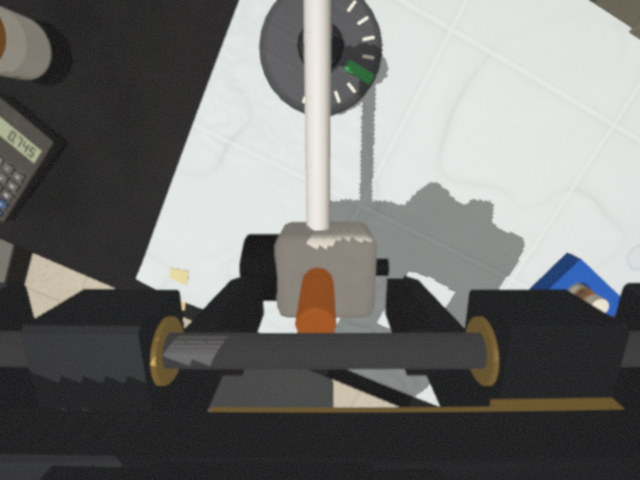

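The knob at (317,320) sits between the fingers, so I'll close.

Call:
move_arm --rows '[{"offset": [0,0,0],"twist": [0,0,0],"claw": -1},{"offset": [0,0,0],"twist": [0,0,0],"claw": -1},{"offset": [0,0,0],"twist": [0,0,0],"claw": -1},{"offset": [0,0,0],"twist": [0,0,0],"claw": -1},{"offset": [0,0,0],"twist": [0,0,0],"claw": -1},{"offset": [0,0,0],"twist": [0,0,0],"claw": -1},{"offset": [0,0,0],"twist": [0,0,0],"claw": -1},{"offset": [0,0,0],"twist": [0,0,0],"claw": -1}]'

```text
t: 4.43
tcp_pos: [0.4604, 0.0759, 0.2038]
orientation: [-3.141, 0.0, 0.453]
ft_force: [-2.3, 2.6, 1.4]
opening: 0.0148
finger_force: 30.0
```

Run:
```python
from h import *
s=state();k=np.array(s['tcp_pos']);print(s['t'],k,s['orientation'],s['ft_force'],s['opening'])
piv=np.array([.594,.1425]);print(np.hypot(*(k[:2]-piv)))
c0=np.array([.461,.0765]);d=(c0-piv)/np.hypot(*(c0-piv))
for a in np.radians([0,5,10,15,20,25,30,35,40,45,50,55,60,64,68]):
    R=np.array([[np.cos(a),-np.sin(a)],[np.sin(a),np.cos(a)]])
    print(round(np.degrees(a)),np.round((R-np.eye(2))@(d*.1495),4),'twz',np.degrees(a)/30)
```

```text
4.4333 [0.46036509 0.07593848 0.20383811] [-3.14066861e+00  3.05930502e-04  4.52674567e-01] [-2.26581849  2.59015279  1.37502095] 0.014754183813251526
0.1492940921835996
0 [0. 0.] twz 0.0
5 [ 0.0063 -0.0114] twz 0.16666666666666666
10 [ 0.0136 -0.0222] twz 0.3333333333333333
15 [ 0.0218 -0.0324] twz 0.49999999999999994
20 [ 0.0308 -0.0418] twz 0.6666666666666666
25 [ 0.0406 -0.0504] twz 0.8333333333333334
30 [ 0.0512 -0.0581] twz 0.9999999999999999
35 [ 0.0623 -0.0648] twz 1.1666666666666667
40 [ 0.074  -0.0705] twz 1.3333333333333333
45 [ 0.0862 -0.0752] twz 1.5
50 [ 0.0987 -0.0788] twz 1.6666666666666667
55 [ 0.1115 -0.0814] twz 1.8333333333333333
60 [ 0.1245 -0.0827] twz 1.9999999999999998
64 [ 0.1349 -0.083 ] twz 2.1333333333333333
68 [ 0.1454 -0.0826] twz 2.2666666666666666
```

Call:
move_arm --rows '[{"offset": [0.003,-0.0058,0],"twist": [0,0,0.083],"claw": -1},{"offset": [0.0063,-0.0114,0],"twist": [0,0,0.167],"claw": -1},{"offset": [0.0098,-0.0169,0],"twist": [0,0,0.25],"claw": -1},{"offset": [0.0136,-0.0222,0],"twist": [0,0,0.333],"claw": -1},{"offset": [0.0176,-0.0274,0],"twist": [0,0,0.417],"claw": -1},{"offset": [0.0218,-0.0324,0],"twist": [0,0,0.5],"claw": -1},{"offset": [0.0262,-0.0372,0],"twist": [0,0,0.583],"claw": -1},{"offset": [0.0308,-0.0418,0],"twist": [0,0,0.667],"claw": -1},{"offset": [0.0356,-0.0462,0],"twist": [0,0,0.75],"claw": -1},{"offset": [0.0406,-0.0504,0],"twist": [0,0,0.833],"claw": -1},{"offset": [0.0458,-0.0544,0],"twist": [0,0,0.917],"claw": -1},{"offset": [0.0512,-0.0581,0],"twist": [0,0,1.0],"claw": -1}]'

```text
t: 5.43
tcp_pos: [0.5118, 0.0177, 0.2038]
orientation: [-3.14, -0.0, 0.978]
ft_force: [-1.8, 4.1, 2.3]
opening: 0.0151
finger_force: 30.0
```

Call:
move_arm --rows '[{"offset": [0.0055,-0.0035,0],"twist": [0,0,0.083],"claw": -1},{"offset": [0.0111,-0.0067,0],"twist": [0,0,0.167],"claw": -1},{"offset": [0.0169,-0.0097,0],"twist": [0,0,0.25],"claw": -1},{"offset": [0.0228,-0.0124,0],"twist": [0,0,0.333],"claw": -1},{"offset": [0.0288,-0.0149,0],"twist": [0,0,0.417],"claw": -1},{"offset": [0.035,-0.0171,0],"twist": [0,0,0.5],"claw": -1},{"offset": [0.0412,-0.019,0],"twist": [0,0,0.583],"claw": -1},{"offset": [0.0475,-0.0207,0],"twist": [0,0,0.667],"claw": -1},{"offset": [0.0538,-0.0221,0],"twist": [0,0,0.75],"claw": -1},{"offset": [0.0603,-0.0233,0],"twist": [0,0,0.833],"claw": -1},{"offset": [0.0668,-0.0241,0],"twist": [0,0,0.917],"claw": -1},{"offset": [0.0733,-0.0246,0],"twist": [0,0,1.0],"claw": -1},{"offset": [0.0733,-0.0246,0],"twist": [0,0,1.0],"claw": -1}]'

```text
$.rows: bad value
```

Run:
```python
from h import *
s=state();print(s['t'],s['tcp_pos'],s['orientation'],s['ft_force'])
for c in ['wrist','top','scene']:
    im=optics.snapshot(c);cv2.imwrite(f'pics/{c}3.png',im)
    hsv=cv2.cvtColor(im,cv2.COLOR_BGR2HSV)
    g=cv2.inRange(hsv,(45,80,30),(85,255,255));n,l,st,ce=cv2.connectedComponentsWithStats(g)
    for i in range(1,n):
        if st[i,4]>15: print(c,ce[i],st[i,4],unproj(c,ce[i],.016))
```

```text
5.4333 [0.51182494 0.01772125 0.20383869] [-3.14049453e+00 -3.50288328e-04  9.78301869e-01] [-1.82189393  4.11524069  2.31006957]
wrist [346.82972136  88.17337461] 323 [0.5954031  0.10299032 0.016     ]
top [409.91628959  83.94117647] 442 [ 0.9218212  -0.28374646  0.016     ]
scene [279.03773585   0.64150943] 53 [ 1.95132814 -1.74420423  0.016     ]
scene [250.2        320.38181818] 55 [0.59568981 0.10430598 0.016     ]
```

Call:
move_arm --rows '[{"offset": [0.0055,-0.0035,0],"twist": [0,0,0.083],"claw": -1},{"offset": [0.0111,-0.0067,0],"twist": [0,0,0.167],"claw": -1},{"offset": [0.0169,-0.0097,0],"twist": [0,0,0.25],"claw": -1},{"offset": [0.0228,-0.0124,0],"twist": [0,0,0.333],"claw": -1},{"offset": [0.0288,-0.0149,0],"twist": [0,0,0.417],"claw": -1},{"offset": [0.035,-0.0171,0],"twist": [0,0,0.5],"claw": -1},{"offset": [0.0412,-0.019,0],"twist": [0,0,0.583],"claw": -1},{"offset": [0.0475,-0.0207,0],"twist": [0,0,0.667],"claw": -1},{"offset": [0.0538,-0.0221,0],"twist": [0,0,0.75],"claw": -1},{"offset": [0.0603,-0.0233,0],"twist": [0,0,0.833],"claw": -1},{"offset": [0.0733,-0.0246,0],"twist": [0,0,1.0],"claw": -1},{"offset": [0.0733,-0.0246,0],"twist": [0,0,1.0],"claw": -1}]'

```text
t: 6.58
tcp_pos: [0.5862, -0.0076, 0.2039]
orientation: [3.14, 0.001, 1.501]
ft_force: [3.6, -0.9, -0.7]
opening: 0.0149
finger_force: 30.0
```

Run:
```python
from h import *
s=state();print(s['t'],s['tcp_pos'],s['orientation'],s['ft_force'])
im=optics.snapshot('wrist');cv2.imwrite('pics/w4.png',im)
b=cv2.resize(im[20:160,260:400],(560,560),interpolation=cv2.INTER_CUBIC);cv2.imwrite('pics/w4c.png',b)
hsv=cv2.cvtColor(im,cv2.COLOR_BGR2HSV)
g=cv2.inRange(hsv,(45,80,30),(85,255,255));n,l,st,ce=cv2.connectedComponentsWithStats(g)
for i in range(1,n):
    if st[i,4]>15: print(ce[i],st[i],unproj('wrist',ce[i],.016))
```

```text
6.5833 [ 0.58622293 -0.00763276  0.2039061 ] [3.14048273e+00 6.98310072e-04 1.50110165e+00] [ 3.57593632 -0.92444061 -0.65420589]
```

View pics/w4.png

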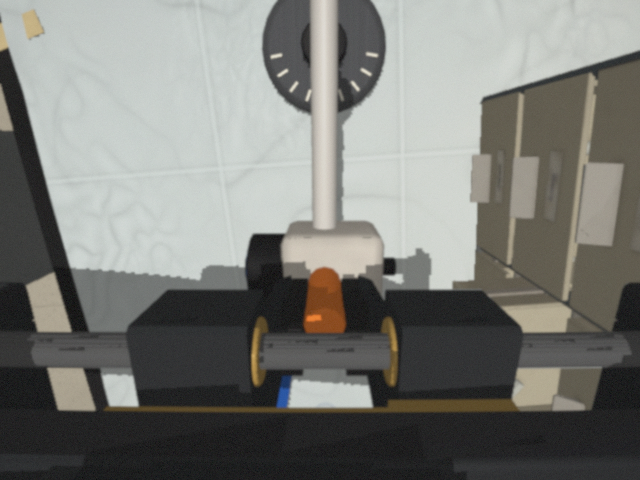

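The wrist view shows the arm now covering the green mark. The base ticks are visible at about (277,57), (283,72), (294,84) on the left and (372,54), (366,70), (356,85) on the right. I'll fit those ticks.

Run:
```python
import h
from h import *
from scipy.optimize import least_squares
now=state()
poses={'w1':dict(tcp_pos=np.array([.45013534,.06092418,.29873283]),orientation=[-3.14146867,6.12e-4,.456408586]),'w2':dict(tcp_pos=np.array([.46154075,.07520193,.20528312]),orientation=[3.14023821,-2.18e-3,.452024725]),'wrist3':dict(tcp_pos=np.array([.51182494,.01772125,.20383869]),orientation=[-3.1405,-3.5e-4,.978302]),'w4':now}
for n,(x0,y0,x1,y1) in {'w1':(265,5,365,110),'w2':(255,0,385,118),'wrist3':(240,0,420,125),'w4':(260,0,388,115)}.items():
    h.state=lambda n=n:poses[n]
    im=cv2.imread(f'pics/{n}.png')[y0:y1,x0:x1];hsv=cv2.cvtColor(im,cv2.COLOR_BGR2HSV)
    # base outline: dark low-sat blob -> ellipse hull points on top rim
    g=cv2.inRange(hsv,(45,80,30),(85,255,255));ys,xs=np.nonzero(g)
    if len(xs)>15: m=(xs.mean()+x0,ys.mean()+y0);print(n,'green',unproj('wrist',m,.016)[:2],len(xs))
    w=cv2.inRange(hsv,(0,0,135),(180,90,255));k,l,st,ce=cv2.connectedComponentsWithStats(w)
    P=[unproj('wrist',(ce[i][0]+x0,ce[i][1]+y0),.016)[:2] for i in range(1,k) if 8<st[i,4]<150 and max(st[i,2:4])<25]
    P=np.array(P);r=np.hypot(*(P-[.594,.1425]).T);P=P[(r<.056)];print(n,np.round(P,4).tolist(),np.round(np.hypot(*(P-[.594,.1425]).T),3),np.round(np.degrees(np.arctan2(P[:,1]-.1425,P[:,0]-.594)),1))
```

```text
w1 green [0.59381822 0.10431241] 212
w1 [[0.6382, 0.1347], [0.6323, 0.1209], [0.622, 0.11], [0.5791, 0.1051], [0.5665, 0.1131]] [0.045 0.044 0.043 0.04  0.04 ] [ -10.   -29.5  -49.3 -111.8 -133.1]
w2 green [0.59401141 0.10449733] 345
w2 [[0.6382, 0.1346], [0.6323, 0.1209], [0.622, 0.1099], [0.6086, 0.1029], [0.5791, 0.105], [0.5665, 0.1132]] [0.045 0.044 0.043 0.042 0.04  0.04 ] [ -10.1  -29.4  -49.3  -69.7 -111.6 -133.2]
wrist3 green [0.59408601 0.1037771 ] 323
wrist3 [[0.638, 0.1345], [0.6322, 0.1207], [0.622, 0.1096], [0.5533, 0.1395], [0.5575, 0.1251]] [0.045 0.044 0.043 0.041 0.04 ] [ -10.3  -29.8  -49.6 -175.8 -154.5]
w4 [[0.5539, 0.1395], [0.6387, 0.1343], [0.5581, 0.125], [0.633, 0.1203], [0.5671, 0.1129], [0.6227, 0.1092]] [0.04  0.045 0.04  0.045 0.04  0.044] [-175.7  -10.4 -154.1  -29.6 -132.2  -49.2]
```

Run:
```python
import numpy as np
from scipy.optimize import least_squares
T={4:[(.6382,.1347),(.6382,.1346),(.638,.1345),(.6387,.1343)],3:[(.6323,.1209),(.6323,.1209),(.6322,.1207),(.633,.1203)],2:[(.622,.11),(.622,.1099),(.622,.1096),(.6227,.1092)],1:[(.6086,.1029)],-1:[(.5791,.1051),(.5791,.105)],-2:[(.5665,.1131),(.5665,.1132),(.5671,.1129)],-3:[(.5575,.1251),(.5581,.125)],-4:[(.5533,.1395),(.5539,.1395)]}
L=[(k,*p) for k in T for p in T[k]]
f=lambda v:np.concatenate([[v[0]+v[2]*np.cos(v[3]+.35*k)-x,v[1]+v[2]*np.sin(v[3]+.35*k)-y] for k,x,y in L])
s=least_squares(f,[.594,.1425,.043,-1.57]);c=s.x[:2];print(s.x,np.degrees(s.x[3]),np.sqrt(np.mean(s.fun**2)))
for p in [(.46037,.07594),(.51182,.01772),(.58622,-.00763)]:
    d=np.array(p)-c;print(np.hypot(*d),np.degrees(np.arctan2(d[1],d[0])))
t=s.x[3];print('knob target',c+.15*np.array([np.cos(t),np.sin(t)]))
```

```text
[ 0.59637446  0.14431665  0.04308887 -1.63046696] -93.41887528312728 0.00024779120304720175
0.15222542667063999 -153.30889953071068
0.15223721469841417 -123.73913646887587
0.15228558103611825 -93.82334220507649
knob target [ 0.58742918 -0.00541638]
```

Run:
```python
from h import *
im=cv2.imread('pics/w4.png');g=cv2.cvtColor(im,cv2.COLOR_BGR2GRAY).astype(int)
P=[]
for r in list(range(25,90,5)):
    row=g[r,300:350];x=np.nonzero(row>130)[0]
    P.append(unproj('wrist',(300+(x.min()+x.max())/2,r),.1715)[:2])
    if r%20==5: print(r,x.min()+300,x.max()+300)
P=np.array(P);v=cv2.fitLine(P.astype(np.float32),cv2.DIST_HUBER,0,1e-4,1e-4).ravel();print(np.degrees(np.arctan2(v[1],v[0])),v)
print('x of line at y=.1443',v[2]+(.1443-v[3])*v[0]/v[1],'at y=-.006',v[2]+(-.006-v[3])*v[0]/v[1])
```

```text
25 311 336
45 311 336
65 311 336
85 312 336
85.70839 [0.07483259 0.99719614 0.5935892  0.10101771]
x of line at y=.1443 0.5968372 at y=-.006 0.58555824
```

Call:
move_arm --rows '[{"offset": [0.0012,0.0002,0],"twist": [0,0,0.02],"claw": -1},{"offset": [0.0012,0.0002,0],"twist": [0,0,0.02],"claw": -1},{"offset": [0.0012,0.0002,0],"twist": [0,0,0.02],"claw": -1},{"offset": [0.0012,0.0002,0],"twist": [0,0,0.02],"claw": 0.2},{"offset": [0.0012,0.0002,0],"twist": [0,0,0.02],"claw": 0.2},{"offset": [0.0012,0.0002,0],"twist": [0,0,0.02],"claw": 0.2},{"offset": [0.0012,0.0002,0],"twist": [0,0,0.02],"claw": 0.2},{"offset": [0.0012,0.0002,0],"twist": [0,0,0.02],"claw": 0.2},{"offset": [0.0012,0.0002,0],"twist": [0,0,0.02],"claw": 0.2},{"offset": [0.0012,0.0002,0],"twist": [0,0,0.02],"claw": 0.2}]'

```text
t: 7.47
tcp_pos: [0.5863, -0.0068, 0.2039]
orientation: [-3.141, -0.0, 1.51]
ft_force: [-0.5, -0.5, -0.2]
opening: 0.053
finger_force: 0.0
```

Call:
move_arm --rows '[{"offset": [0,0,0.02],"twist": [0,0,0],"claw": 0.3},{"offset": [0,0,0.06],"twist": [0,0,0],"claw": 0.3},{"offset": [0,0,0.1],"twist": [0,0,0],"claw": 0.3},{"offset": [-0.03,-0.03,0.1],"twist": [0,0,0],"claw": 0.3},{"offset": [-0.05,-0.05,0.1],"twist": [0,0,0],"claw": 0.3},{"offset": [-0.08,-0.08,0.1],"twist": [0,0,0],"claw": 0.3},{"offset": [-0.1,-0.12,0.1],"twist": [0,0,0],"claw": 0.3},{"offset": [-0.1,-0.16,0.08],"twist": [0,0,0],"claw": 0.3},{"offset": [-0.1,-0.2,0.05],"twist": [0,0,0],"claw": 0.3},{"offset": [-0.1,-0.23,0.02],"twist": [0,0,0],"claw": 0.3},{"offset": [-0.1,-0.24,0],"twist": [0,0,0],"claw": 0.3},{"offset": [-0.1,-0.24,0],"twist": [0,0,0],"claw": 0.3}]'

```text
t: 8.47
tcp_pos: [0.4831, -0.2487, 0.1977]
orientation: [-3.134, -0.004, 1.506]
ft_force: [0.0, 1.1, 0.2]
opening: 0.0573
finger_force: 0.0
```

Run:
```python
from h import *
s=state();print(s['t'],s['tcp_pos'],s['orientation'],s['opening'],s['q'])
im=optics.snapshot('wrist');cv2.imwrite('pics/w5.png',im)
for n,z in {'vial_red':.006,'vial_mid':.033,'vial_black':.006,'vial_white':.006,'vial_rack':0}.items():
    for r in finder.tip_of(n,'wrist')[:2]: print(n,r['score'],r['pixel'],unproj('wrist',r['pixel'],z))
hsv=cv2.cvtColor(im,cv2.COLOR_BGR2HSV)
b=cv2.inRange(hsv,(105,120,40),(130,255,255));n,l,st,ce=cv2.connectedComponentsWithStats(b);i=1+np.argmax(st[1:,4]);print(st[i],ce[i])
r=cv2.inRange(hsv,(0,150,60),(6,255,255))|cv2.inRange(hsv,(172,150,60),(180,255,255));n,l,st,ce=cv2.connectedComponentsWithStats(r)
for i in range(1,n):
    if st[i,4]>30: print('red',ce[i],st[i],unproj('wrist',ce[i],.058))
ims=[]
for c,(x,y,w,h) in {'top':(215,180,70,100),'scene':(200,240,180,125)}.items():
    im2=optics.snapshot(c);cv2.imwrite(f'pics/{c}5.png',im2);ims.append(cv2.resize(im2[y:y+h,x:x+w],(400,int(400*h/w)),interpolation=cv2.INTER_CUBIC))
H=571;cv2.imwrite('pics/crop5.png',np.hstack([cv2.copyMakeBorder(i,0,H-i.shape[0],0,0,0) for i in ims]))
```

```text
8.4667 [ 0.48308077 -0.24871328  0.1977062 ] [-3.13388608 -0.00433842  1.50602274] 0.05730553125811275 [-6.93395026e-01  1.57295012e-01  1.72058266e+00 -1.06994003e-03
  1.27249961e+00 -6.28319214e-01]
vial_red 0.66 [334.1, 230.8] [ 0.4938101  -0.26533832  0.006     ]
vial_mid 0.86 [333.2, 235.8] [ 0.49378366 -0.26405005  0.033     ]
vial_black 0.83 [322.3, 286.1] [ 0.48012102 -0.32756547  0.006     ]
vial_white 0.83 [345.2, 167.9] [ 0.51110845 -0.20279615  0.006     ]
vial_rack 0.92 [332.6, 228.6] [ 0.49552234 -0.26561439  0.        ]
vial_rack 0.29 [335.4, 229.3] [ 0.49844577 -0.26655667  0.        ]
[ 294  133   86  185 7806] [335.82820907 219.1361773 ]
red [334.55524079 240.29745042] [325 229  20  23 353] [ 0.49591983 -0.26224258  0.058     ]
```

View pics/w5.png

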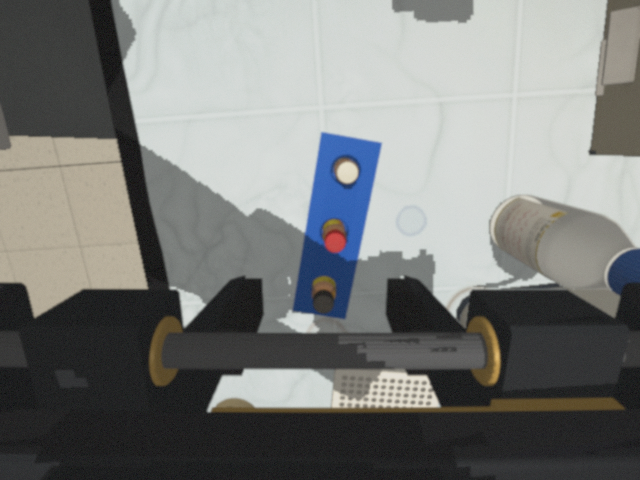

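View pics/crop5.png

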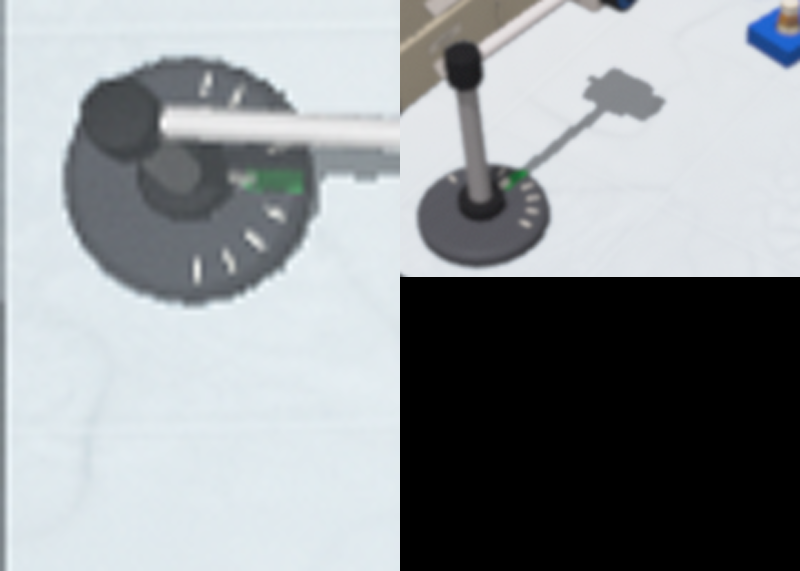

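The vial is between the fingers' approach, and the pointer is at the green mark in the top view. The red cap is at (334,240), with the rack running at about 76°.

Call:
move_arm --rows '[{"offset": [0.0125,-0.0153,-0.02],"twist": [0,0,-0.2],"claw": 0.3},{"offset": [0.0125,-0.0153,-0.05],"twist": [0,0,-0.344],"claw": 0.3},{"offset": [0.0125,-0.0153,-0.08],"twist": [0,0,-0.344],"claw": 0.3},{"offset": [0.0125,-0.0153,-0.105],"twist": [0,0,-0.344],"claw": 0.3},{"offset": [0.0125,-0.0153,-0.12],"twist": [0,0,-0.344],"claw": 0.3},{"offset": [0.0125,-0.0153,-0.12],"twist": [0,0,-0.344],"claw": 0.3},{"offset": [0.0125,-0.0153,-0.12],"twist": [0,0,-0.344],"claw": 0.3},{"offset": [0.0125,-0.0153,-0.12],"twist": [0,0,-0.344],"claw": 0.3}]'

```text
t: 9.53
tcp_pos: [0.5, -0.2627, 0.0857]
orientation: [3.139, 0.001, 1.331]
ft_force: [0.5, 0.2, -0.1]
opening: 0.0573
finger_force: 0.0
```

Run:
```python
from h import *
s=state();print(s['t'],s['tcp_pos'],s['orientation'],s['opening'],s['ft_force'])
im=optics.snapshot('wrist');cv2.imwrite('pics/w6.png',im)
hsv=cv2.cvtColor(im,cv2.COLOR_BGR2HSV)
r=cv2.inRange(hsv,(0,150,60),(6,255,255))|cv2.inRange(hsv,(172,150,60),(180,255,255));n,l,st,ce=cv2.connectedComponentsWithStats(r)
for i in range(1,n):
    if st[i,4]>30: print('red',ce[i],st[i],unproj('wrist',ce[i],.055))
for n,z in {'vial_mid':.033,'vial_black':.006,'vial_white':.006}.items():
    for r in finder.tip_of(n,'wrist')[:1]: print(n,r['score'],r['pixel'],unproj('wrist',r['pixel'],z))
```

```text
9.5333 [ 0.50001234 -0.2627077   0.08567276] [3.13913056e+00 1.18808120e-03 1.33067937e+00] 0.057339550987811426 [ 0.54092337  0.23869779 -0.06299671]
red [307.075      272.75238095] [291 256  33  37 840] [ 0.49064177 -0.26171522  0.055     ]
vial_mid 0.72 [308.8, 262.5] [ 0.49025206 -0.2635278   0.033     ]
vial_black 0.63 [305.5, 330.3] [ 0.47096524 -0.32321906  0.006     ]
vial_white 0.75 [310.4, 160.5] [ 0.50490698 -0.20502139  0.006     ]
```

View pics/w6.png

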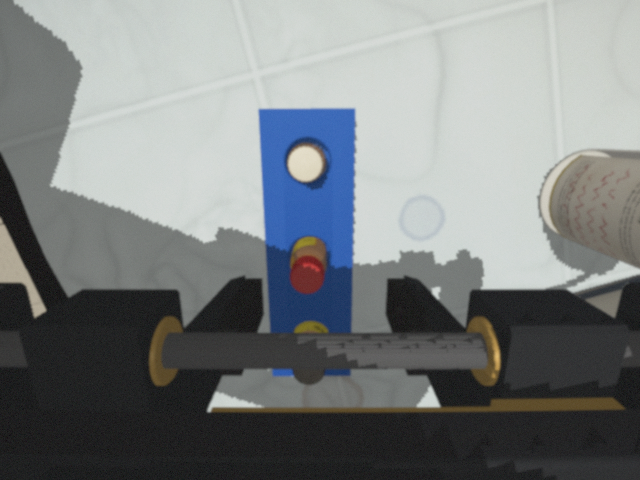

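The red cap is at (307,273), about 9 mm to the −x side of the finger centre, and the rack is square with the tool. I'll correct, descend and grip.

Call:
move_arm --rows '[{"offset": [-0.0095,0,0],"twist": [0,0,0],"claw": 0.3},{"offset": [-0.0095,0,-0.015],"twist": [0,0,0],"claw": 0.3},{"offset": [-0.0095,0,-0.035],"twist": [0,0,0],"claw": 0.3},{"offset": [-0.0095,0,-0.05],"twist": [0,0,0],"claw": 0.3},{"offset": [-0.0095,0,-0.0575],"twist": [0,0,0],"claw": 0.3},{"offset": [-0.0095,0,-0.0575],"twist": [0,0,0],"claw": 0.1},{"offset": [-0.0095,0,-0.0575],"twist": [0,0,0],"claw": -0.2},{"offset": [-0.0095,0,-0.0575],"twist": [0,0,0],"claw": -0.4},{"offset": [-0.0095,0,-0.0575],"twist": [0,0,0],"claw": -1},{"offset": [-0.0095,0,-0.0575],"twist": [0,0,0],"claw": -1},{"offset": [-0.0095,0,-0.0575],"twist": [0,0,0],"claw": -1},{"offset": [-0.0095,0,-0.0575],"twist": [0,0,0],"claw": -1}]'

```text
t: 10.73
tcp_pos: [0.4899, -0.2627, 0.0271]
orientation: [3.14, 0.001, 1.33]
ft_force: [0.6, -0.3, 3.9]
opening: 0.0208
finger_force: 30.0
```

Call:
move_arm --rows '[{"offset": [0,0,0],"twist": [0,0,0],"claw": -1},{"offset": [0,0,0],"twist": [0,0,0],"claw": -1},{"offset": [0,0,0],"twist": [0,0,0],"claw": -1}]'

```text
t: 10.98
tcp_pos: [0.4899, -0.2627, 0.0271]
orientation: [3.14, 0.001, 1.33]
ft_force: [0.1, 0.2, 5.1]
opening: 0.0215
finger_force: 30.0
```

Call:
move_arm --rows '[{"offset": [0,0,0.008],"twist": [0,0,0],"claw": -1},{"offset": [0,0,0.016],"twist": [0,0,0],"claw": -1},{"offset": [0,0,0.024],"twist": [0,0,0],"claw": -1},{"offset": [0,0,0.036],"twist": [0,0,0],"claw": -1},{"offset": [0,0,0.05],"twist": [0,0,0],"claw": -1},{"offset": [0,0,0.07],"twist": [0,0,0],"claw": -1},{"offset": [0,0,0.09],"twist": [0,0,-0.15],"claw": -1},{"offset": [0,0,0.11],"twist": [0,0,-0.35],"claw": -1},{"offset": [0,0,0.13],"twist": [0,0,-0.55],"claw": -1},{"offset": [-0.01,0.01,0.14],"twist": [0,0,-0.75],"claw": -1},{"offset": [-0.02,0.02,0.14],"twist": [0,0,-0.9],"claw": -1},{"offset": [-0.03,0.03,0.14],"twist": [0,0,-1.0],"claw": -1}]'

```text
t: 11.98
tcp_pos: [0.4596, -0.2324, 0.1685]
orientation: [3.139, -0.0, 0.802]
ft_force: [0.5, 0.5, -0.8]
opening: 0.0213
finger_force: 30.0
```

Call:
move_arm --rows '[{"offset": [-0.01,0.015,0],"twist": [0,0,-0.1],"claw": -1},{"offset": [-0.02,0.035,0],"twist": [0,0,-0.25],"claw": -1},{"offset": [-0.03,0.055,0],"twist": [0,0,-0.4],"claw": -1},{"offset": [-0.04,0.075,0],"twist": [0,0,-0.6],"claw": -1},{"offset": [-0.04,0.09,0],"twist": [0,0,-0.8],"claw": -1},{"offset": [-0.04,0.1,0],"twist": [0,0,-1.0],"claw": -1},{"offset": [-0.04,0.1,0],"twist": [0,0,-1.0],"claw": -1}]'

```text
t: 12.57
tcp_pos: [0.4192, -0.1307, 0.1673]
orientation: [3.141, -0.001, 0.281]
ft_force: [0.1, -0.7, 0.2]
opening: 0.021
finger_force: 30.0
```

Call:
move_arm --rows '[{"offset": [0,0.015,0],"twist": [0,0,-0.1],"claw": -1},{"offset": [0,0.03,0],"twist": [0,0,-0.2],"claw": -1},{"offset": [0,0.05,0],"twist": [0,0,-0.3],"claw": -1},{"offset": [0,0.07,0],"twist": [0,0,-0.45],"claw": -1},{"offset": [0,0.09,0],"twist": [0,0,-0.6],"claw": -1},{"offset": [0,0.1,0],"twist": [0,0,-0.66],"claw": -1},{"offset": [0,0.1,0],"twist": [0,0,-0.66],"claw": -1},{"offset": [0,0.1,0],"twist": [0,0,-0.66],"claw": -1}]'

```text
t: 13.23
tcp_pos: [0.4197, -0.0326, 0.1669]
orientation: [3.141, -0.001, -0.058]
ft_force: [1.6, -1.0, -0.1]
opening: 0.021
finger_force: 30.0
```

Run:
```python
from h import *
from scipy.spatial.transform import Rotation as R
s=state();print(s['t'],s['tcp_pos'],s['orientation'],s['opening'],s['ft_force'],np.round(s['q'],2))
a=np.radians(-93.5);l=np.array([np.sin(a),-np.cos(a),0]);print('look',l)
c=np.cos(np.radians(35))*np.array([0,0,1])+np.sin(np.radians(35))*l
z=-c;y=np.array([np.cos(a),np.sin(a),0]);x=np.cross(y,z)
G=R.from_matrix(np.c_[x,y,z]);print(G.as_euler('xyz'))
d=(G*R.from_euler('xyz',s['orientation']).inv()).as_rotvec();print('twist',np.degrees(d)/30)
```

```text
13.2333 [ 0.41968357 -0.03256356  0.16690218] [ 3.14097968e+00 -7.63579563e-04 -5.81190644e-02] 0.021002479177034277 [ 1.57279447 -0.95891671 -0.08313605] [-0.36 -0.1   2.05 -0.    1.19  1.27]
look [-0.9981348   0.06104854  0.        ]
[ 3.14159265 -0.61086524 -0.06108652]
twist [-0.06827671 -1.16320712 -0.00513254]
```

Call:
move_arm --rows '[{"offset": [0,0.01,0],"twist": [-0.01,-0.12,0],"claw": -1},{"offset": [0,0.02,0],"twist": [-0.02,-0.26,0],"claw": -1},{"offset": [0,0.03,0],"twist": [-0.03,-0.4,0],"claw": -1},{"offset": [0,0.034,0],"twist": [-0.04,-0.55,0],"claw": -1},{"offset": [0,0.034,0],"twist": [-0.05,-0.7,0],"claw": -1},{"offset": [0,0.034,0],"twist": [-0.055,-0.85,0],"claw": -1},{"offset": [0.01,0.034,0],"twist": [-0.06,-1.0,0],"claw": -1},{"offset": [0.02,0.034,0],"twist": [-0.06,-1.0,0],"claw": -1},{"offset": [0.02,0.034,0],"twist": [-0.06,-1.0,0],"claw": -1}]'

```text
t: 13.98
tcp_pos: [0.44, 0.0003, 0.1669]
orientation: [3.14, -0.526, -0.062]
ft_force: [0.1, -0.7, 1.0]
opening: 0.0209
finger_force: 30.0
```

Call:
move_arm --rows '[{"offset": [0.005,0,0],"twist": [-0.005,-0.08,0],"claw": -1},{"offset": [0.01,0,0],"twist": [-0.008,-0.163,-0.005],"claw": -1},{"offset": [0.015,0,0],"twist": [-0.008,-0.163,-0.005],"claw": -1},{"offset": [0.02,0,-0.001],"twist": [-0.008,-0.163,-0.005],"claw": -1},{"offset": [0.02,0,-0.001],"twist": [-0.008,-0.163,-0.005],"claw": -1},{"offset": [0.02,0,-0.001],"twist": [-0.008,-0.163,-0.005],"claw": -1},{"offset": [0.02,0,-0.001],"twist": [-0.008,-0.163,-0.005],"claw": -1},{"offset": [0.02,0,-0.001],"twist": [-0.008,-0.163,-0.005],"claw": -1}]'

```text
t: 14.65
tcp_pos: [0.4594, 0.0017, 0.1654]
orientation: [-3.139, -0.609, -0.066]
ft_force: [-0.3, 0.2, -1.1]
opening: 0.0207
finger_force: 30.0
```

Run:
```python
from h import *
from scipy.spatial.transform import Rotation as R
s=state();print(s['t'],s['tcp_pos'],s['orientation'],s['opening'],s['ft_force'],np.round(s['q'],2))
z=R.from_euler('xyz',s['orientation']).as_matrix()[:,2];print('mid',s['tcp_pos']-.0059*z,'tilt',np.degrees(np.arccos(-z[2])))
ims=[]
for c in ['top','scene','wrist']:
    im=optics.snapshot(c);cv2.imwrite(f'pics/{c}7.png',im)
    for n,zz in {'vial_mid':.17,'lens':.17,'knob':.236,'vial_red':.148}.items():
        for r in finder.tip_of(n,c)[:1]: print(c,n,round(r['score'],2),r['pixel'],unproj(c,r['pixel'],zz))
    if c!='wrist':
        x,y,w,h={'top':(225,180,120,120),'scene':(280,180,160,120)}[c]
        ims.append(cv2.resize(im[y:y+h,x:x+w],(400,int(400*h/w)),interpolation=cv2.INTER_CUBIC))
cv2.imwrite('pics/crop7.png',np.hstack([cv2.copyMakeBorder(i,0,400-i.shape[0],0,0,0) for i in ims]))
```

```text
14.65 [0.45939925 0.00174712 0.16539596] [-3.13854168 -0.6093783  -0.06606501] 0.020721087372204402 [-0.31386179  0.20235253 -1.10634962] [-0.39 -0.41  2.42  0.34  0.58  1.01]
mid [0.45602854 0.00195209 0.17023396] tilt 34.91518648567697
top vial_mid 0.63 [301.6, 262.5] [0.45617817 0.00254082 0.17      ]
top knob 0.97 [304.6, 199.6] [ 0.58478347 -0.00814543  0.236     ]
top vial_red 0.74 [300.1, 256.1] [0.47131326 0.00640695 0.148     ]
scene lens 0.62 [299.0, 231.3] [ 0.56055091 -0.01115763  0.17      ]
scene knob 0.97 [283.7, 200.1] [5.83688964e-01 4.44251931e-04 2.36000000e-01]
scene vial_red 0.65 [410.2, 237.5] [ 0.39532807 -0.13617124  0.148     ]
wrist vial_mid 0.87 [325.8, 302.0] [0.45567125 0.00054945 0.17      ]
wrist lens 0.75 [319.0, 132.0] [ 0.54709557 -0.00190178  0.17      ]
wrist vial_red 0.83 [325.4, 276.8] [ 4.72454635e-01 -4.18617552e-04  1.48000000e-01]
```

View pics/crop7.png

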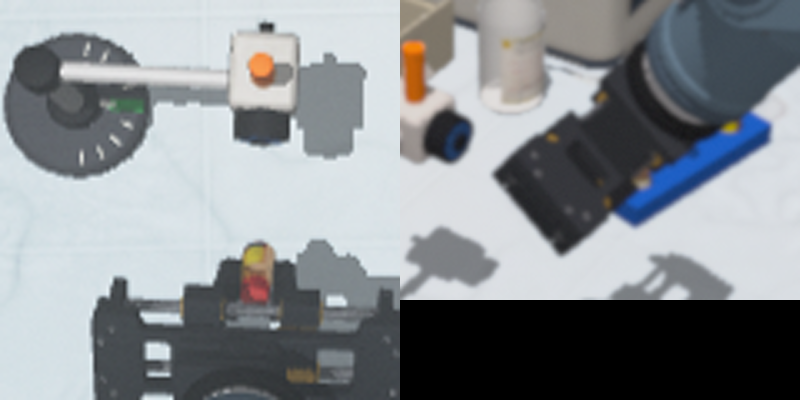

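The vial is in front of the lens with its base toward it, and the pointer is at the mark. I'll settle the arm, check the other two vials numerically and hand in.

Call:
move_arm --rows '[{"offset": [0,0,0],"twist": [0,0,0],"claw": -1},{"offset": [0,0,0],"twist": [0,0,0],"claw": -1},{"offset": [0,0,0],"twist": [0,0,0],"claw": -1},{"offset": [0,0,0],"twist": [0,0,0],"claw": -1}]'

```text
t: 15.73
tcp_pos: [0.4594, 0.0017, 0.1654]
orientation: [-3.138, -0.61, -0.067]
ft_force: [-0.5, -0.0, -0.5]
opening: 0.0215
finger_force: 30.0
```

Run:
```python
from h import *
optics.snapshot('top')
ok=True
for n,p in {'vial_black':(.477,-.323),'vial_white':(.506,-.205)}.items():
    r=finder.tip_of(n,'top')[:1]; print(n,[(q['score'],unproj('top',q['pixel'],.006)) for q in r])
s=state();print(s['tcp_pos'],np.abs(s['joint_velocities']).max(),s['finger_force'])
```

```text
vial_black [(0.6, array([ 0.48113435, -0.31355541,  0.006     ]))]
vial_white [(0.64, array([ 0.50107254, -0.20447887,  0.006     ]))]
[0.45937688 0.00173535 0.16539279] 0.0021598086017009053 29.99211001664662
```

```bash
python3 -c "
from station import ctrl;print(ctrl.close_job())"
```

```text
the job is handed in; nothing more can be done
None
```

The job is handed in at about 16 s: by my measurements the camera arm's pointer stands within about half a degree of the green mark. The red-capped vial is held still at the focus point, its middle within about 2 mm, leaning 34.9° with its base toward the lens; the other two vials were still detected in their wells.

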